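Lever open the wax melter's heavy lid

TASK

Look into the wax melter: with a fingertip, push the catch's upright pin round to the right (as the robot faces the melter's dial side) until the catch is right off the lid, then press the long end of the lever down as far as it goes so that its short end raises the heavy lid. The program finishes while still holding the lever down with the lid raised. The lid is hot, so never touch it; do not pull the lever up, and leave the other things on the table where they stand.

Things in the scene. Friction and masses are not known exactly. Their poses are not given: they have to be found in the camera images.
- melter: bench-top wax melter, fixed: open steel tank 150 (x) x 180 (y) on a black base, closed by a steel lid whose top face is 108 above the table (113 on its raised middle). Origin: centre of its underside. Own axes: -x the front (catch and dial side), +x the lid's hinge side, +y the side where the lever is mounted, z up. It stands turned by up to about 0.45 rad.
- catch (a joint): hold-down catch, a 12 mm round steel bar turning flat about catch_pivot. 0 (rad): nose points back over the lid, tail to the front (melter -x); starts within 0.25 of that. Grows counter-clockwise from above, tail swinging to melter -y; stop at 1.57. Nose clear of the lid above 1.1; until then the lid cannot rise. Stays where left; about 1 N at the pin turns it.
- catch_pivot (a point): pivot of the catch, at the bar's centre height, 117 above the table, 22 in front of the lid's front edge
- catch_tab (a point): centre of the top of the upright round pin (14 across, 44 tall, top 155 and foot 111 above the table) standing on the catch's tail, 55 from the catch's pivot
- flap (a joint): the heavy steel lid (about 2.1 kg, a plate 150 x 170 x 8 with a raised 5 mm panel, hinged along the melter's far side at the tank's top). 0 (rad): shut; grows as the front edge rises; about 0.50 with the lever right down. It falls shut when the lever is let go.
- flap_edge (a point): middle of the lid's free front edge, 150 from its hinge
- lever (a joint): the lifting lever, a steel bar on a fork at the melter's +y side, lying along melter y. 0 (rad): at rest, its long end sloping up 0.22 rad away from the melter, its short nose just under a lug of the lid. Grows as the long end goes down; stop at 0.45. Pressing at the pad takes roughly 4 to 16 N. Below 0 the long end is being lifted.
- lever_pivot (a point): the lever's pivot, 105 above the table
- lever_pad (a point): centre of the top face of the flat black pad (50 along melter x, 60 along the lever, 10 thick) at the lever's long end, 165 from the lever's pivot; about 147 above the table at rest and about 74 with the lever right down
- oil: bystander: amber glass bottle, 42 across, 85 tall; origin centre of its underside
- tray: bystander: clear divided tray of set wax pieces, 75 x 105 x 24; origin centre of its underside
- tray2: bystander: a second such tray, away to the left on the paper
- jug: bystander: clear plastic jug with a side handle, 104 across, 130 tall; origin centre of its underside
- tin: bystander: round aluminium tin, 68 across, 50 tall; origin centre of its underside
- candle: bystander: white pillar candle, 56 across, 80 tall, standing on the black scale; origin centre of its underside
- spatula: bystander: spatula lying on the paper, away to the left

How it is judged:
By the outcome, as a careful person would: the job done as asked, in the order asked, and still so for the second after the job is handed in, while the arm keeps its last pose, push and grip.
It also fails if it takes over 48 s, if anything falls off the work surface, if the arm or the gripper's body presses on something with over 40 N, if the wrist force passes 120 N, or if a joint passes its speed limit or range.

ROBOT

A 6-joint arm with a two-finger parallel gripper is mounted at the origin on the work surface. World frame = base frame: x ahead of the robot, y to its left, z up, the work surface at z = 0. Lengths are in m, angles in degrees, forces in N, time in s.
With the tool pointing down it reaches from about 0.3 to 0.75 m from the base axis. Payload 8.5 kg.
Tool frame: the origin (TCP) lies at the very end of the fingers, on their centre line; the grasp point (between the pads) lies 19 mm behind it; z points along the fingers, y is the direction in which the jaws open and shut (so a half turn about z gives the same grasp; the last joint's range is limited). The gripper opens to 85 mm and grips with 20 to 120 N. Pads are 22 mm wide; open, the fingers measure 114 mm over their backs; the gripper's body (76 mm by 85 mm) begins 54 mm behind the grasp point. The pads swing forward as they close: fully open they stand 13 mm farther back than shut.
Start: joints at [58.138, 21.807, 74.336, -0, 83.858, -12.336], TCP at [0.184, 0.518, 0.198] pointing down, gripper open.
Joint ranges: [-178.18, 178.18], [-50.72, 133.34], [12.68, 142.11], [-81.47, 261.47], [9.98, 163.14], [-165.26, 165.26]. Speed limits (degrees/s): [136.94, 136.94, 180, 180, 180, 180].

INTERFACE

Orientations are given as [roll, pitch, yaw] about the fixed x, y, z axes, in that order (R = Rz(yaw) Ry(pitch) Rx(roll)).
In Python, from plant import robot gives the robot as it stands.
- The arm moves only by the tool play_rows, never from a script. Its argument "moves" is one flat list of numbers, 7 for each row, row after row: the shift along the tool's x, y, z in cm, then the turn, a rotation vector about the tool's x, y, z in rad, then the finger opening in cm, from 0 to 8.54. A call has 1 to 20 rows; each row shifts and turns the commanded pose from where the row before left it, along the tool's axes as they then stand; what a row does not reach is not made up. A row lasts 1/12 s, in which the tool goes at most 41.7 mm and 7.16 degrees, less where a joint would pass 70% of its speed; a pose out of reach is approached as far as the arm can. A call is refused whole if a number of a shift passes 4.17 or a number of a turn 0.125, either way. A call with a gripper value outside its range is refused whole. The fingers move at their own pace and stop on an object; "grip_force" is the grip in N (left out, the last holds). Time passes only in rows, so rows that do not move let the fingers close. It gives the time, the measured TCP pose, the force and the opening at its end, in the units of the state.
- robot.get_state(): the state, without advancing time (a new reading comes with each control period).
- robot.capture(name): name is "scene" or "top"; returns a dict with "pixels" (480x640x3 uint8, red, green, blue), "z_map" (480x640 float32, m along the optical axis (not along the pixel's ray), 0 where there is no reading), "vertical_fov" (degrees; the focal length in pixels is half the picture's height over the tangent of half this angle, whatever the lens; pixels are square), "cx", "cy" (the principal point, pixels), "eye" and "orientation" of the camera in the world. Camera axes: x right, y down, z forward; pixel columns grow to the right and rows downward; lengths in m; the calibration is good to about 2 mm. A picture is of the moment at which its call begins.
- robot.job_done(): hands the job in, once; it reports no verdict.
Trained networks look in the newest picture that a camera, given by its name, has taken for a name from the list of things; names that differ only in an ending like _2 or _b are one class to them, and where a whole thing is asked for, a point or a joint stands for the part that bears it (a point fixed in the world has none). Each returns a list of dicts, best first, with "conf" (0 to 1); they miss things now and then, are a little off and sometimes report something else, mostly with a low value. They report only what shows in the picture. A call takes as long as a camera call.
- robot.masks_of(name, camera): "mask" (480x640 bool, what is visible of it) and "bbox" ([left, top, width, height] in pixels, round what is visible of it).
The state is a dict: "clock": time; "qpos": joint angles; "dq": joint speeds; "joint_torque": joint torques, N m; "eef_pos": TCP position; "ee_rot": TCP orientation; "force": force on the tool from outside, world axes, zero at the start; "wrist_torque": the same for the moment, N m; "finger_gap": finger opening in m.
Only numpy, scipy, OpenCV 4.12 (cv2) and the standard library are available. Lean on these libraries where they do the work, as an engineer would, in place of code of your own. Each camera call takes 0.05 s, during which the arm holds its last target.

## Working session

There is one attempt and no reset: what is moved stays moved. The work goes in short steps, Python scripts to look and compute and a tool call to move; the robot and the scene stay as the last step left them, time stands still between calls to the robot, and variables do not carry over. Pictures are saved under pics/ and viewed, and the job is handed in when it is done.

Besides the shell and the picture viewer there is one more tool, called after ">>>" as name(argument=value, ...) on one line, values as JSON. play_rows: Moves the arm, as the interface text tells. Its arguments: {"type":"object","properties":{"moves":{"type":"array","items":{"type":"number"}},"grip_force":{"type":"number"}},"required":["moves"]}

```bash
ls; mkdir -p pics
cat > h.py <<'E'
import numpy as np, cv2
from plant import robot
def save(c,n): cv2.imwrite('pics/'+n,c['pixels'][:,:,::-1])
def K(c):
    f=240/np.tan(np.radians(c['vertical_fov'])/2); return f,c['cx'],c['cy']
E
python3 - <<'E'
from h import *
for n in('scene','top'):
    c=robot.capture(n); save(c,n+'0.png'); print(n,K(c),c['eye'],c['orientation'],c['z_map'].min(),c['z_map'].max())
    np.savez('pics/'+n+'0.npz',**{k:v for k,v in c.items()})
    for t in ['melter','catch','catch_tab','flap','lever','lever_pad','oil','tray','jug','tin','candle']:
        try:
            m=robot.masks_of(t,n); print(t,[(round(d['conf'],2),d['bbox'],int(d['mask'].sum())) for d in m])
        except Exception as e: print(t,e)
print(robot.get_state())
E
```

```text
pics
scene (np.float64(439.49526052869277), 317.0123141695414, 236.48560562790578) [1.11456488 0.46348079 0.91617354] [-137.21706774    0.82542438  123.62194654] 0.0 3.7747943
melter [(0.88, [181.5, 187.0, 181.9, 114.9], 8081)]
catch [(0.71, [236.0, 187.8, 13.5, 34.5], 206)]
catch_tab [(0.69, [233.8, 191.0, 15.3, 33.8], 228)]
flap [(0.85, [181.6, 216.6, 87.3, 57.0], 3337)]
lever [(0.68, [182.3, 188.2, 184.1, 114.5], 8150), (0.59, [260.5, 258.2, 104.4, 20.6], 1201)]
lever_pad [(0.95, [263.3, 257.5, 99.5, 21.0], 1084), (0.52, [452.2, 261.1, 48.8, 38.0], 1280)]
oil [(0.56, [290.7, 228.4, 21.7, 24.3], 383)]
tray [(0.95, [341.4, 253.2, 37.8, 30.6], 711), (0.66, [454.9, 261.0, 48.5, 37.7], 1242)]
jug [(0.63, [153.1, 196.9, 43.2, 57.1], 2160), (0.56, [181.4, 188.6, 185.6, 113.0], 8086)]
tin [(0.76, [297.1, 312.7, 33.6, 33.4], 823)]
candle [(0.76, [442.4, 350.1, 36.6, 40.9], 1083)]
top (np.float64(567.9473778672761), 325.28564281207167, 240.591793326952) [0.39094277 0.0703104  1.42384736] [-174.46628968    0.23031241  -89.17157157] 0.0 2.2992897
melter [(0.56, [270.8, 147.4, 191.4, 109.7], 7
[... 696 characters left out ...]
ndle [(0.88, [149.8, 180.4, 31.6, 30.9], 646)]
{'clock': 1.2, 'qpos': array([ 5.81388508e+01,  2.18071506e+01,  7.43357508e+01, -4.94791177e-04,
        8.38545196e+01, -1.23360878e+01]), 'dq': array([-0.05969964, -0.04396764,  0.05984192, -0.04081247,  0.00320167,
       -0.06735186]), 'joint_torque': array([-4.18811778e-04, -4.48327124e+01, -2.31460565e+01, -2.14569177e-04,
        5.84500121e-04, -1.43290998e-05]), 'eef_pos': array([0.18382685, 0.51836815, 0.19841765]), 'ee_rot': array([1.79997586e+02, 1.03157565e-03, 1.60474992e+02]), 'force': array([-0.9370495 ,  0.23658854,  1.47213268]), 'wrist_torque': array([ 0.04618547,  0.00212303, -0.03283869]), 'finger_gap': 0.08558693742153503}
```

View images.

Run:
```python
import cv2
a=cv2.imread('pics/top0.png'); cv2.imwrite('pics/topz.png',cv2.resize(a[110:350,130:550],None,fx=1.9,fy=1.9,interpolation=cv2.INTER_CUBIC))
a=cv2.imread('pics/scene0.png'); cv2.imwrite('pics/scenez.png',cv2.resize(a[160:400,140:520],None,fx=2.1,fy=2.1,interpolation=cv2.INTER_CUBIC))
```

```text
(no output)
```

View pics/topz.png

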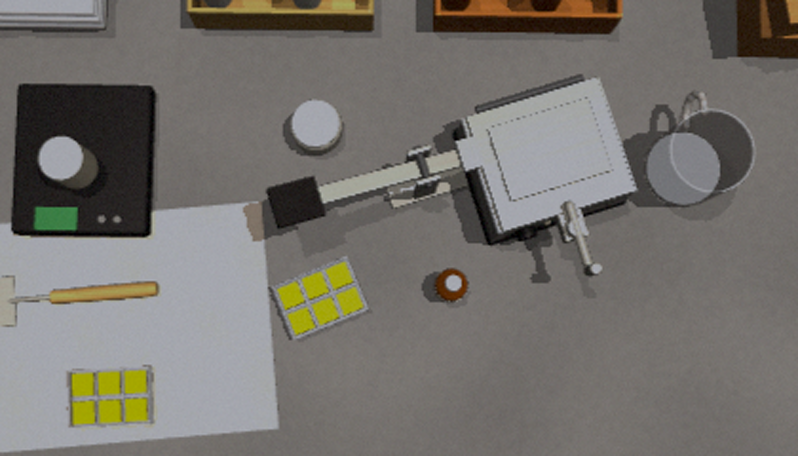

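View pics/scenez.png

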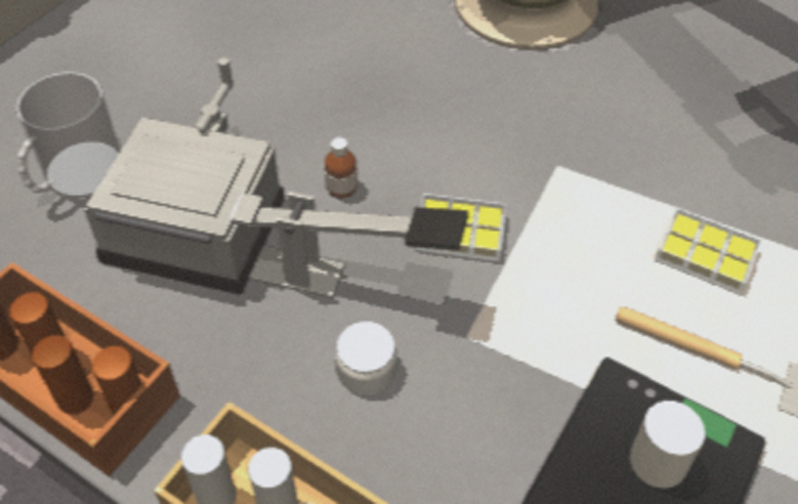

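```bash
cat >> h.py <<'E'
from scipy.spatial.transform import Rotation as R
def ray(c,u,v):
    f,cx,cy=K(c); return R.from_euler('xyz',c['orientation'],degrees=True).apply([(u-cx)/f,(v-cy)/f,1])
def pt(c,u,v,z): return np.array(c['eye'])+z*ray(c,u,v)
def atz(c,u,v,h):
    r=ray(c,u,v); return c['eye']+r*(h-c['eye'][2])/r[2]
def tri(a,ua,b,ub):
    d1,d2=ray(a,*ua),ray(b,*ub); A=np.c_[d1,-d2]; s=np.linalg.lstsq(A,b['eye']-a['eye'],rcond=None)[0]
    p,q=a['eye']+s[0]*d1,b['eye']+s[1]*d2; return (p+q)/2,np.linalg.norm(p-q)
def cloud(c):
    v,u=np.mgrid[0:480,0:640]; f,cx,cy=K(c); z=c['z_map']
    P=np.stack([(u-cx)/f*z,(v-cy)/f*z,z],-1)
    return R.from_euler('xyz',c['orientation'],degrees=True).apply(P.reshape(-1,3)).reshape(480,640,3)+c['eye']
E
python3 - <<'E'
from h import *
np.set_printoptions(precision=4,suppress=True)
t=dict(np.load('pics/top0.npz'));s=dict(np.load('pics/scene0.npz'))
print('tab',tri(t,(443.7,251.1),s,(246.7,191.4)),atz(t,443.7,251.1,.155),atz(s,246.7,191.4,.155))
print('pad',tri(t,(286.3,215.8),s,(347.6,268.1)),atz(t,286.3,215.8,.147),atz(s,347.6,268.1,.147))
C=cloud(t);D=cloud(s)
print(C[249:254,441:447,:][:,:,2]); print(C[251,443],C[216,286],D[268,348],D[192,247])
# melter lid yaw: points at z ~ .104-.118 in region
m=(C[...,2]>.104)&(C[...,2]<.119)&(t['z_map']>0); m[:, :368]=0; m[:,470:]=0;m[:140]=0;m[260:]=0
k=cv2.morphologyEx(m.astype(np.uint8),cv2.MORPH_OPEN,np.ones((15,15)))
P=C[k>0][:,:2]; r=cv2.minAreaRect((P*1000).astype(np.float32)); print(r,cv2.boxPoints(r))
m=(C[...,2]>.125)&(C[...,2]<.165)&(t['z_map']>0); m[:,:270]=0;m[:,340:]=0;m[:170]=0;m[260:]=0
d=np.zeros_like(m); 
P=C[m]; x=t['pixels'][m].sum(1); Q=P[x<150]; print(len(P),len(Q)); r=cv2.minAreaRect((Q[:,:2]*1000).astype(np.float32)); print('pad',r,cv2.boxPoints(r),Q[:,2].mean())
E
```

```text
tab (array([ 0.4936, -0.1885,  0.1461]), np.float64(0.003568624957691426)) [ 0.4939 -0.1882  0.155 ] [ 0.5    -0.1793  0.155 ]
pad (array([0.5695, 0.1681, 0.1439]), np.float64(0.00319377247827965)) [0.5698 0.1665 0.147 ] [0.5709 0.1707 0.147 ]
[[ 0.1476  0.1569  0.1544  0.1544  0.1564 -0.0013]
 [ 0.1561  0.1576  0.1598  0.1533  0.1572  0.1566]
 [ 0.1602  0.1518  0.1581  0.1615  0.1539  0.1583]
 [ 0.159   0.1557  0.1573  0.1589  0.1526  0.157 ]
 [ 0.1532  0.1549  0.1574  0.1535  0.1603 -0.003 ]]
[ 0.4938 -0.186   0.1581] [0.5691 0.167  0.1492] [0.5692 0.1708 0.1456] [ 0.4996 -0.179   0.1528]
((0.0, 0.0), (0.0, 0.0), 0.0) [[0. 0.]
 [0. 0.]
 [0. 0.]
 [0. 0.]]
870 554
pad ((569.2819213867188, 168.6586456298828), (49.554847717285156, 58.59477996826172), 19.661752700805664) [[536.0916 187.9111]
 [555.8068 132.7327]
 [602.4723 149.4062]
 [582.7571 204.5846]] 0.14785776943710838
```

Run:
```python
from h import *
np.set_printoptions(precision=4,suppress=True)
t=dict(np.load('pics/top0.npz'))
s=dict(np.load('pics/scene0.npz'))
for nm,c,b in(('top',t,(368,470,140,260)),('scene',s,(175,275,180,300))):
    C=cloud(c)
    m=(C[...,2]>.098)&(C[...,2]<.123)&(c['z_map']>0); n=np.zeros_like(m); n[b[2]:b[3],b[0]:b[1]]=1; m&=n
    k=cv2.medianBlur(m.astype(np.uint8),5); k=cv2.morphologyEx(k,cv2.MORPH_OPEN,np.ones((17,17) if nm=='top' else (13,13)))
    P=C[k>0][:,:2]; r=cv2.minAreaRect((P*1000).astype(np.float32)); print(nm,len(P),r,cv2.boxPoints(r).tolist())
    # lever beam
    m=(C[...,2]>.11)&(C[...,2]<.16)&(C[...,1]>.03)&(C[...,1]<.21)&(C[...,0]>.45)&(C[...,0]<.7)
    P=C[m]; y=P[:,1]
    l=cv2.fitLine((P[:,:2]*1000).astype(np.float32),cv2.DIST_HUBER,0,.01,.01).ravel(); print('lever',len(P),l,np.degrees(np.arctan2(-l[0],l[1])))
    m=(C[...,2]>.111)&(C[...,2]<.175)&(C[...,1]<-.1)&(C[...,1]>-.23)&(C[...,0]>.47)&(C[...,0]<.56)
    P=C[m]; o=np.argsort(P[:,0]); 
    for lo in np.arange(.47,.56,.01):
        q=P[(P[:,0]>=lo)&(P[:,0]<lo+.01)]
        if len(q): print(round(lo,2),len(q),np.median(q,0))
```

```text
top 5025 ((589.776611328125, -49.30665588378906), (200.54876708984375, 418.5122985839844), 33.3657112121582) [[390.94281005859375, 70.31028747558594], [621.1166381835938, -279.22161865234375], [788.6104125976562, -168.92359924316406], [558.4365844726562, 180.60830688476562]]
lever 1082 [  0.3224  -0.9466 585.9481 118.5466] -161.19118
0.48 11 [ 0.4893 -0.1861  0.1453]
0.49 39 [ 0.4944 -0.1837  0.1539]
0.5 23 [ 0.5052 -0.1835  0.1239]
0.51 27 [ 0.5148 -0.18    0.1225]
0.52 22 [ 0.5244 -0.177   0.1244]
0.53 29 [ 0.5357 -0.172   0.1235]
0.54 54 [ 0.545  -0.1701  0.1227]
0.55 52 [ 0.5554 -0.1635  0.119 ]
scene 3614 ((841.2401733398438, 60.6011962890625), (952.7103881835938, 201.0378875732422), 43.93036651611328) [[428.4386291503906, -197.494140625], [567.9154052734375, -342.2783203125], [1254.041748046875, 318.696533203125], [1114.56494140625, 463.480712890625]]
lever 992 [  0.3206  -0.9472 589.0462 119.0539] -161.30113
0.48 4 [ 0.4886 -0.1816  0.1445]
0.49 65 [ 0.4971 -0.1814  0.1412]
0.5 13 [ 0.5051 -0.1795  0.1226]
0.51 12 [ 0.5132 -0.1784  0.1223]
0.52 14 [ 0.5241 -0.1724  0.1234]
0.53 18 [ 0.5364 -0.1692  0.1229]
0.54 28 [ 0.545  -0.1631  0.1223]
0.55 29 [ 0.5538 -0.1621  0.1189]
```

>>> play_rows(moves=[-2.5,-2.6,0,0,0,0,0,-2.5,-2.6,0,0,0,0,0,-2.5,-2.6,0,0,0,0,0,-2.5,-2.6,0,0,0,0,0,-2.5,-2.6,0,0,0,0,0,-2.5,-2.6,0,0,0,0,0,-2.5,-2.6,0,0,0,0,0,-2.5,-2.6,0,0,0,0,0,-2.5,-2.6,0,0,0,0,0,-2.5,-2.6,0,0,0,0,0,-2.5,-2.6,0,0,0,0,0,-2.5,-2.6,0,0,0,0,0,-2.5,-2.6,0,0,0,0,0,-2.5,-2.6,0,0,0,0,0,-2.5,-2.6,0,0,0,0,0,-2.5,-2.6,0,0,0,0,0,-2.5,-2.6,0,0,0,0,0,-2.5,-2.6,0,0,0,0,0,-2.5,-2.6,0,0,0,0,0,0,0,0,0,0,0,0], grip_force=40)

```text
clock: 2.87
eef_pos: [0.4684, -0.1111, 0.198]
ee_rot: [-179.9, 0.1, 160.2]
force: [-0.1, 0.0, -0.5]
finger_gap: -0.0001
```

>>> play_rows(moves=[0,0,0,0,0,0.11,0,0,0,0,0,0,0.11,0,0,0,0,0,0,0.11,0,0,0,0,0,0,0.11,0,0,0,0,0,0,0.11,0,0,0,0,0,0,0.11,0,0,0,0,0,0,0.11,0,0,0,0,0,0,0.11,0,0,0,0,0,0,0,0,0,0,0,0,0,0,0])

```text
clock: 3.7
eef_pos: [0.4663, -0.1058, 0.1985]
ee_rot: [180.0, 0.0, 110.2]
force: [-0.1, 0.5, 1.1]
finger_gap: -0.0002
```

>>> play_rows(moves=[-1.7,0.1,0,0,0,0,0,-1.7,0.1,0,0,0,0,0,-1.5,0.1,0,0,0,0,0,0,0,1.5,0,0,0,0,0,0,0.9,0,0,0,0,0,0,0,0,0,0,0])

```text
clock: 4.2
eef_pos: [0.485, -0.1503, 0.1725]
ee_rot: [-179.9, -0.2, 110.2]
force: [-0.0, 0.4, 1.1]
finger_gap: -0.0001
```

Run:
```python
from h import *
np.set_printoptions(precision=4,suppress=True)
c=robot.capture('top');save(c,'top1.png'); d=robot.capture('scene');save(d,'scene1.png')
a=cv2.resize(c['pixels'][130:290,370:540,::-1],None,fx=3,fy=3,interpolation=cv2.INTER_CUBIC)
b=cv2.resize(d['pixels'][100:260,170:300,::-1],None,fx=2.2,fy=3*160/160,interpolation=cv2.INTER_CUBIC)
cv2.imwrite('pics/pair1.png',np.hstack([a,b]))
C=cloud(c);m=robot.masks_of('jug','top')[0]['mask'];t=dict(np.load('pics/top0.npz'));C=cloud(t);P=C[m&(C[...,2]>.11)&(C[...,2]<.15)];print(len(P),P.min(0),P.max(0),np.median(P,0))
print(robot.get_state()['eef_pos'])
```

```text
474 [ 0.5896 -0.3858  0.11  ] [ 0.7143 -0.2815  0.1392] [ 0.6459 -0.334   0.1255]
[ 0.4861 -0.1507  0.1749]
```

View pics/pair1.png

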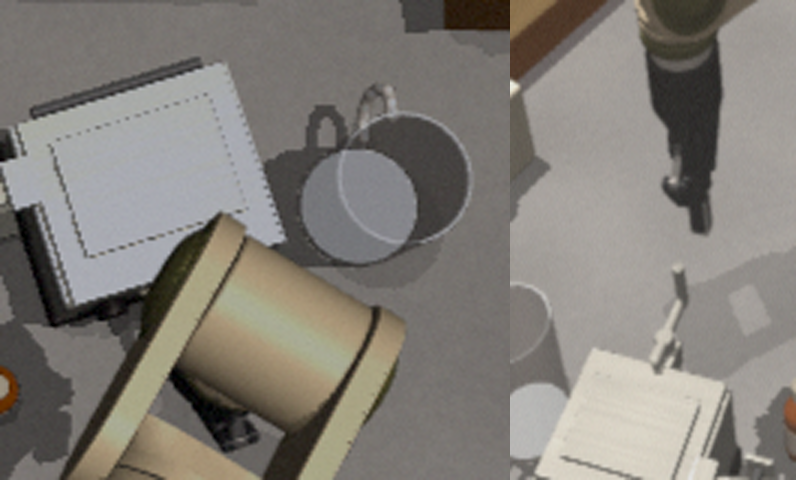

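>>> play_rows(moves=[0,0,1.5,0,0,0,0,0,0,1.5,0,0,0,0,0,0,1.2,0,0,0,0,0,0,0,0,0,0,0])

```text
clock: 4.68
eef_pos: [0.4852, -0.1503, 0.1312]
ee_rot: [-179.9, -0.1, 110.1]
force: [-0.1, 0.3, 1.1]
finger_gap: -0.0001
```

Run:
```python
from h import *
d=robot.capture('scene');save(d,'scene2.png')
cv2.imwrite('pics/s2z.png',cv2.resize(d['pixels'][130:250,180:320,::-1],None,fx=5,fy=5,interpolation=cv2.INTER_CUBIC))
print(robot.get_state()['eef_pos'])
```

```text
[ 0.48580045 -0.15064098  0.13240802]
```

View pics/s2z.png

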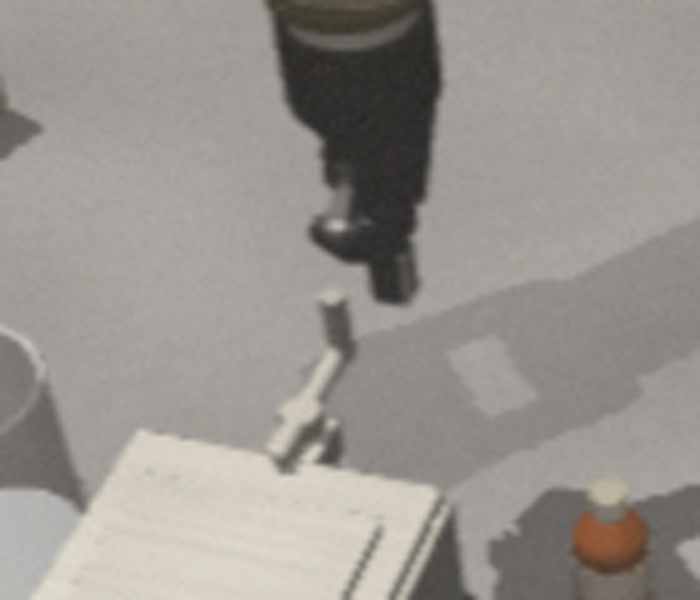

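Run:
```python
from h import *
np.set_printoptions(precision=4,suppress=True)
s=dict(np.load('pics/scene0.npz'))
print(atz(s,180+395/5,130+298/5,.132),atz(s,180+337/5,130+325/5,.132),atz(s,180+342/5,130+350/5,.113),atz(s,180+332/5,130+297/5,.155))
```

```text
[ 0.4577 -0.1754  0.132 ] [ 0.4916 -0.1878  0.132 ] [ 0.4907 -0.1883  0.113 ] [ 0.4943 -0.1851  0.155 ]
```

Run:
```python
from h import *
np.set_printoptions(precision=4,suppress=True)
d=robot.capture('scene');D=cloud(d);t=robot.capture('top');T=cloud(t)
for v in range(170,196,2): print(v,[ (u,D[v,u].round(3).tolist()) for u in (246,252,257,260)])
m=(D[...,2]>.1)&(D[...,2]<.2)&(D[...,0]>.4)&(D[...,0]<.56)&(D[...,1]>-.22)&(D[...,1]<-.1)
for lo in np.arange(.1,.2,.01):
    q=D[m&(D[...,2]>=lo)&(D[...,2]<lo+.01)&(D[...,1]>-.172)]; print(round(lo,2),len(q),q.min(0) if len(q) else '',q.max(0) if len(q) else '')
print(robot.get_state()['eef_pos'],robot.get_state()['ee_rot'],robot.get_state()['qpos'])
save(t,'top2.png')
```

```text
170 [(246, [0.533, -0.135, 0.267]), (252, [0.509, -0.139, 0.249]), (257, [0.494, -0.137, 0.24]), (260, [0.492, -0.129, 0.243])]
172 [(246, [0.535, -0.134, 0.263]), (252, [0.501, -0.148, 0.234]), (257, [0.495, -0.137, 0.234]), (260, [0.493, -0.129, 0.237])]
174 [(246, [0.539, -0.131, 0.261]), (252, [0.529, -0.121, 0.258]), (257, [0.494, -0.139, 0.227]), (260, [0.493, -0.13, 0.23])]
176 [(246, [0.54, -0.131, 0.256]), (252, [0.533, -0.118, 0.257]), (257, [0.495, -0.139, 0.221]), (260, [0.487, -0.136, 0.217])]
178 [(246, [0.541, -0.13, 0.251]), (252, [0.533, -0.12, 0.25]), (257, [0.507, -0.129, 0.227]), (260, [0.491, -0.134, 0.214])]
180 [(246, [0.526, -0.148, 0.226]), (252, [0.528, -0.126, 0.237]), (257, [0.51, -0.127, 0.224]), (260, [0.494, -0.132, 0.21])]
182 [(246, [0.335, -0.347, -0.006]), (252, [0.329, -0.327, -0.002]), (257, [0.508, -0.13, 0.215]), (260, [0.486, -0.141, 0.194])]
184 [(246, [0.353, -0.331, 0.005]), (252, [0.339, -0.318, 0.001]), (257, [0.496, -0.143, 0.194]), (260, [0.487, -0.14, 0.189])]
186 [(246, [0.356, -0.329, -0.0]), (252, [0.348, -0.311, 0.003]), (257, [0.49
[... 414 characters left out ...]
-0.27, 0.003])]
194 [(246, [0.499, -0.185, 0.143]), (252, [0.377, -0.286, 0.002]), (257, [0.368, -0.274, 0.002]), (260, [0.363, -0.266, 0.002])]
0.1 59 [ 0.5305 -0.1665  0.1004] [ 0.5599 -0.1008  0.11  ]
0.11 34 [ 0.5258 -0.1701  0.1101] [ 0.5598 -0.1015  0.12  ]
0.12 36 [ 0.5212 -0.1707  0.1201] [ 0.5596 -0.1593  0.1262]
0.13 0  
0.14 0  
0.15 0  
0.16 4 [ 0.4862 -0.1491  0.1678] [ 0.4921 -0.1408  0.1683]
0.17 21 [ 0.4746 -0.1588  0.1705] [ 0.4978 -0.1358  0.18  ]
0.18 32 [ 0.473  -0.1517  0.1801] [ 0.4998 -0.1362  0.189 ]
0.19 25 [ 0.4788 -0.1505  0.1914] [ 0.4985 -0.1355  0.1999]
[ 0.4865 -0.1511  0.1335] [179.9402   0.0732 110.0845] [-30.5902  21.1606  86.9744  -0.0002  71.7706 -50.6747]
```

>>> play_rows(moves=[0,0,1.2,0,0,0,0,0,0,1.2,0,0,0,0,0,0,1.1,0,0,0,0,0,0,0,0,0,0,0])

```text
clock: 5.17
eef_pos: [0.4857, -0.1507, 0.0968]
ee_rot: [-179.9, -0.1, 110.1]
force: [0.3, -0.2, -0.1]
finger_gap: -0.0002
```

Run:
```python
from h import *
np.set_printoptions(precision=4,suppress=True)
d=robot.capture('scene');D=cloud(d);save(d,'scene3.png')
cv2.imwrite('pics/s3z.png',cv2.resize(d['pixels'][130:250,180:320,::-1],None,fx=5,fy=5,interpolation=cv2.INTER_CUBIC))
for lo in np.arange(.09,.2,.01):
    m=(D[...,2]>=lo)&(D[...,2]<lo+.01)&(D[...,0]>.4)&(D[...,0]<.515)&(D[...,1]>-.172)&(D[...,1]<-.1)
    q=D[m]; print(round(lo,2),len(q),q.min(0) if len(q) else '',q.max(0) if len(q) else '')
print(robot.get_state()['eef_pos'],robot.get_state()['force'])
```

```text
0.09 0  
0.1 0  
0.11 0  
0.12 1 [ 0.4894 -0.1538  0.1291] [ 0.4894 -0.1538  0.1291]
0.13 8 [ 0.4812 -0.1578  0.132 ] [ 0.4921 -0.1386  0.1372]
0.14 28 [ 0.4784 -0.1521  0.1403] [ 0.4981 -0.1351  0.1499]
0.15 31 [ 0.4744 -0.1567  0.1504] [ 0.5003 -0.1372  0.1599]
0.16 13 [ 0.4731 -0.1496  0.1601] [ 0.5006 -0.1385  0.168 ]
0.17 18 [ 0.4552 -0.1559  0.1705] [ 0.5139 -0.1291  0.1794]
0.18 43 [ 0.4397 -0.1549  0.1802] [ 0.5139 -0.1263  0.1898]
0.19 32 [ 0.4399 -0.1536  0.1902] [ 0.5114 -0.1268  0.1998]
0.2 43 [ 0.4292 -0.1576  0.2004] [ 0.513  -0.1276  0.2097]
[ 0.4861 -0.151   0.0978] [-0.1108 -0.0841  0.0292]
```

View pics/s3z.png

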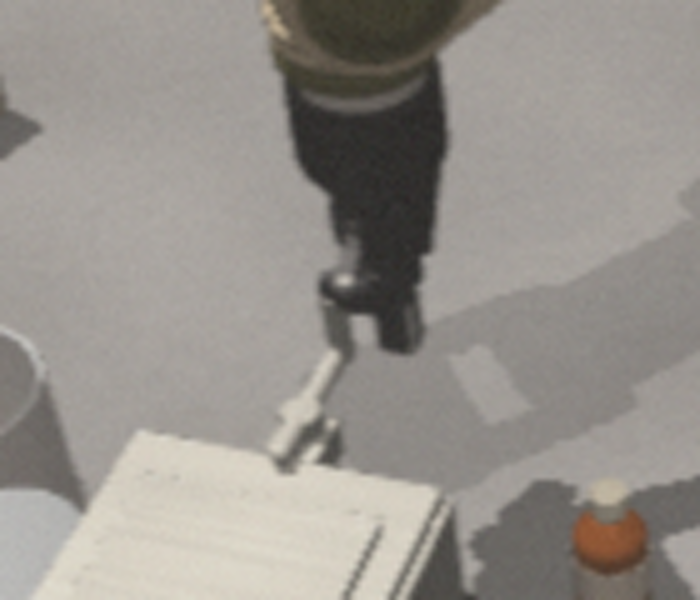

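>>> play_rows(moves=[-0.6,-0.1,0,0,0,0,0,-0.6,-0.1,0,0,0,0,0,-0.5,0,0,0,0,0,0,-0.56,-0.15,0,0,0,-0.1,0,-0.56,-0.15,0,0,0,-0.1,0,-0.56,-0.15,0,0,0,-0.1,0,-0.56,-0.15,0,0,0,-0.1,0,-0.56,-0.15,0,0,0,-0.1,0,0,0,0,0,0,0,0])

```text
clock: 5.97
eef_pos: [0.4986, -0.1966, 0.0978]
ee_rot: [-180.0, 0.1, 138.8]
force: [0.3, 0.3, -0.1]
finger_gap: -0.0001
```

Run:
```python
from h import *
d=robot.capture('scene');save(d,'scene4.png')
t=robot.capture('top')
a=cv2.resize(d['pixels'][130:250,180:300,::-1],None,fx=3.3,fy=3.3,interpolation=cv2.INTER_CUBIC)
b=cv2.resize(t['pixels'][150:270,380:500,::-1],None,fx=3.3,fy=3.3,interpolation=cv2.INTER_CUBIC)
cv2.imwrite('pics/p4.png',np.hstack([a,b]))
print(robot.get_state()['eef_pos'],robot.get_state()['force'])
```

```text
[ 0.49826156 -0.19558183  0.0976558 ] [ 0.73260952  0.21348534 -0.36742979]
```

View pics/p4.png

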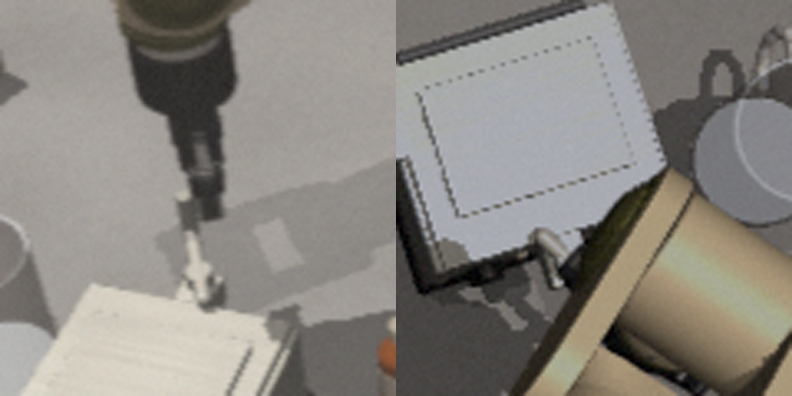

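>>> play_rows(moves=[-0.56,-0.15,0,0,0,-0.1,0,-0.56,-0.15,0,0,0,-0.1,0,-0.56,-0.15,0,0,0,-0.1,0,-0.56,-0.15,0,0,0,-0.1,0,-0.56,-0.15,0,0,0,-0.1,0,0,0,0,0,0,0,0])

```text
clock: 6.57
eef_pos: [0.519, -0.2157, 0.0975]
ee_rot: [-180.0, 0.0, 167.4]
force: [-0.1, 0.8, -0.2]
finger_gap: 0.0002
```

Run:
```python
from h import *
d=robot.capture('scene');save(d,'scene5.png')
t=robot.capture('top')
a=cv2.resize(d['pixels'][130:250,180:300,::-1],None,fx=3.3,fy=3.3,interpolation=cv2.INTER_CUBIC)
b=cv2.resize(t['pixels'][150:270,380:500,::-1],None,fx=3.3,fy=3.3,interpolation=cv2.INTER_CUBIC)
cv2.imwrite('pics/p5.png',np.hstack([a,b]))
print(robot.get_state()['eef_pos'],robot.get_state()['force'])
```

```text
[ 0.51840682 -0.21519964  0.0974704 ] [-0.4155442   0.27351676 -0.76585369]
```

View pics/p5.png

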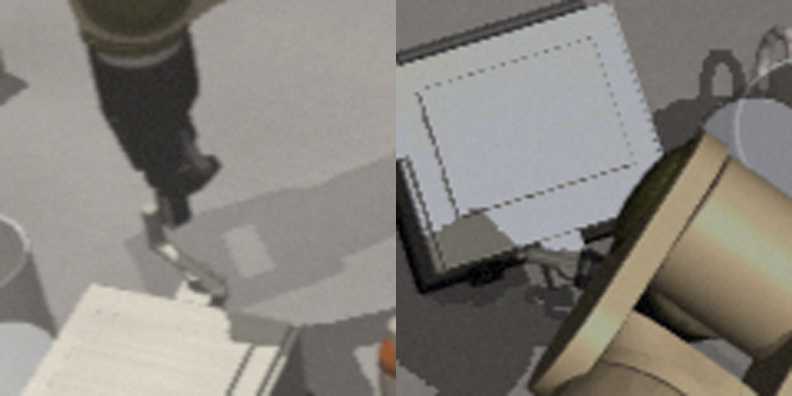

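>>> play_rows(moves=[-0.56,-0.15,0,0,0,-0.1,0,-0.56,-0.15,0,0,0,-0.1,0,-0.56,-0.15,0,0,0,-0.1,0,-0.56,-0.15,0,0,0,-0.1,0,-0.28,-0.08,0,0,0,-0.05,0,0,0,0,0,0,0,0])

```text
clock: 7.17
eef_pos: [0.5433, -0.2229, 0.0974]
ee_rot: [180.0, 0.0, -167.0]
force: [-0.5, -0.4, -0.2]
finger_gap: -0.0001
```

Run:
```python
from h import *
d=robot.capture('scene');save(d,'scene6.png')
t=robot.capture('top')
a=cv2.resize(d['pixels'][130:250,180:300,::-1],None,fx=3.3,fy=3.3,interpolation=cv2.INTER_CUBIC)
b=cv2.resize(t['pixels'][150:270,380:500,::-1],None,fx=3.3,fy=3.3,interpolation=cv2.INTER_CUBIC)
cv2.imwrite('pics/p6.png',np.hstack([a,b]))
print(robot.get_state()['eef_pos'],robot.get_state()['force'])
```

```text
[ 0.54294927 -0.2229158   0.09747072] [-1.00838411  0.0220263  -0.28731536]
```

View pics/p6.png

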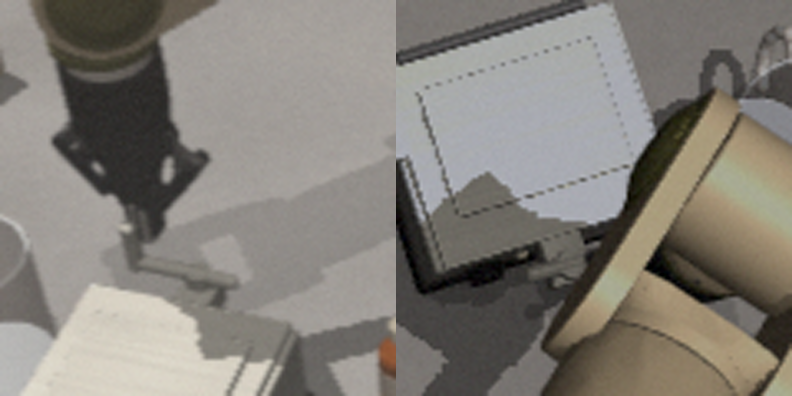

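>>> play_rows(moves=[1.5,0,0,0,0,0,0,1.5,0,0,0,0,0,0,1,0,-1,0,0,0,0,0,0,-3,0,0,0,0,0,0,-3,0,0,0,0,0,0,-3,0,0,0,0,0,0,-2,0,0,0,0,-1.5,3.7,0,0,0,0,0,-1.5,3.7,0,0,0,0,0,-1.5,3.7,0,0,0,0,0,-1.5,3.7,0,0,0,0,0,-1.5,3.7,0,0,0,0,0,-1.5,3.7,0,0,0,0,0,-1.5,3.7,0,0,0,0,0,-1.5,3.7,0,0,0,0,0,-1.5,3.7,0,0,0,0,0,-1.5,3.7,0,0,0,0,0,0,0,0,0,0,0,0])

```text
clock: 8.77
eef_pos: [0.5658, 0.1681, 0.2181]
ee_rot: [179.9, 0.1, -166.7]
force: [0.3, -0.1, -0.1]
finger_gap: -0.0002
```

Run:
```python
from h import *
np.set_printoptions(precision=4,suppress=True)
d=robot.capture('scene');save(d,'scene7.png')
t=robot.capture('top');save(t,'top7.png');np.savez('pics/top7.npz',**t)
a=cv2.resize(d['pixels'][100:300,180:400,::-1],None,fx=1.8,fy=1.8,interpolation=cv2.INTER_CUBIC)
b=cv2.resize(t['pixels'][130:330,250:470,::-1],None,fx=1.8,fy=1.8,interpolation=cv2.INTER_CUBIC)
cv2.imwrite('pics/p7.png',np.hstack([a,b]))
for c in(t,d):
  C=cloud(c);m=(C[...,2]>.117)&(C[...,2]<.17)&(C[...,1]<-.1)&(C[...,1]>-.25)&(C[...,0]>.5)&(C[...,0]<.585)
  P=C[m];
  for lo in np.arange(-.25,-.1,.01):
    q=P[(P[:,1]>=lo)&(P[:,1]<lo+.01)]
    if len(q)>3: print(round(lo,2),len(q),np.median(q,0))
print(robot.get_state()['eef_pos'],robot.get_state()['force'],robot.get_state()['ee_rot'])
```

```text
-0.23 30 [ 0.5597 -0.2239  0.1551]
-0.22 37 [ 0.5596 -0.2168  0.1274]
-0.21 26 [ 0.5566 -0.2047  0.1234]
-0.2 19 [ 0.5542 -0.1953  0.1241]
-0.19 24 [ 0.5507 -0.1855  0.1243]
-0.18 36 [ 0.5472 -0.1744  0.1234]
-0.17 33 [ 0.5462 -0.1652  0.1233]
-0.16 22 [ 0.5423 -0.1553  0.124 ]
-0.15 23 [ 0.54   -0.1444  0.1247]
-0.23 25 [ 0.5653 -0.2232  0.1477]
-0.22 54 [ 0.5622 -0.2165  0.1332]
-0.21 12 [ 0.5592 -0.2064  0.1229]
-0.2 19 [ 0.5559 -0.1958  0.1233]
-0.19 14 [ 0.5536 -0.1845  0.1232]
-0.18 21 [ 0.5492 -0.1747  0.1236]
-0.17 24 [ 0.5489 -0.165   0.123 ]
-0.16 18 [ 0.544  -0.156   0.1223]
-0.15 16 [ 0.5402 -0.1448  0.1221]
-0.14 6 [ 0.5373 -0.1374  0.1215]
[0.5659 0.1632 0.218 ] [-0.1143 -1.1849 -0.3627] [-179.9857    0.0239 -166.8264]
```

View pics/p7.png

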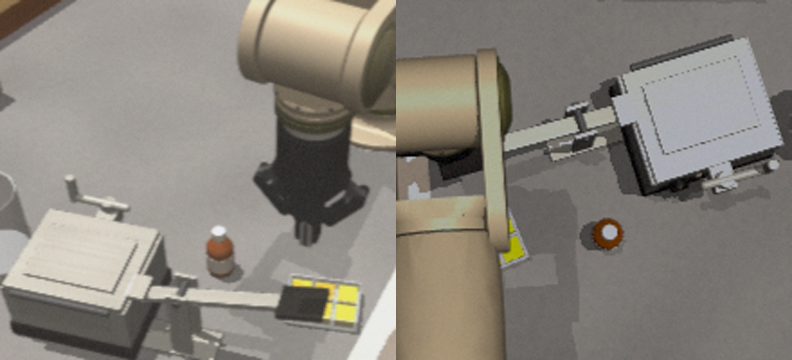

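>>> play_rows(moves=[-0.5,0.3,2,0,0,0,0,0,0.2,2,0,0,0,0,0,0,2,0,0,0,0,0,0,2,0,0,0,0,0,0,1,0,0,0,0,0,0,0.8,0,0,0,0,0,0,0.6,0,0,0,0,0,0,0.6,0,0,0,0,0,0,0,0,0,0,0])

```text
clock: 9.62
eef_pos: [0.5704, 0.1681, 0.1083]
ee_rot: [180.0, 0.1, -166.9]
force: [-3.3, 0.9, 8.0]
finger_gap: -0.0006
```

Run:
```python
from h import *
np.set_printoptions(precision=4,suppress=True)
d=robot.capture('scene');save(d,'scene8.png')
cv2.imwrite('pics/p8.png',cv2.resize(d['pixels'][160:310,180:400,::-1],None,fx=3.5,fy=3.5,interpolation=cv2.INTER_CUBIC))
s=robot.get_state();print(s['eef_pos'],s['force'])
```

```text
[0.5705 0.168  0.1089] [-3.8565 -0.0335  9.3694]
```

View pics/p8.png

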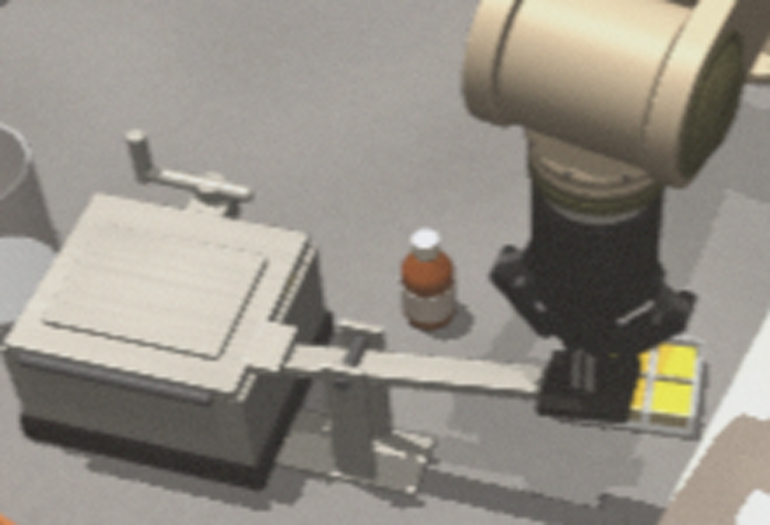

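>>> play_rows(moves=[0,0,0.6,0,0,0,0,0,0,0.6,0,0,0,0,0,0,0.6,0,0,0,0,0,0,0.6,0,0,0,0,0,0,0.6,0,0,0,0,0,0,0.6,0,0,0,0,0,0,0.6,0,0,0,0,0,0,0.6,0,0,0,0,0,0,0.6,0,0,0,0,0,0,0.6,0,0,0,0,0,0,0,0,0,0,0])

```text
clock: 10.58
eef_pos: [0.5712, 0.1678, 0.0484]
ee_rot: [-180.0, 0.2, -166.9]
force: [1.9, -0.4, 4.4]
finger_gap: -0.0
```

Run:
```python
from h import *
np.set_printoptions(precision=4,suppress=True)
d=robot.capture('scene');save(d,'scene9.png')
cv2.imwrite('pics/p9.png',cv2.resize(d['pixels'][160:310,180:400,::-1],None,fx=3.5,fy=3.5,interpolation=cv2.INTER_CUBIC))
s=robot.get_state();print(s['eef_pos'],s['force'])
```

```text
[0.5713 0.1679 0.0487] [0.8772 0.3133 5.7758]
```

View pics/p9.png

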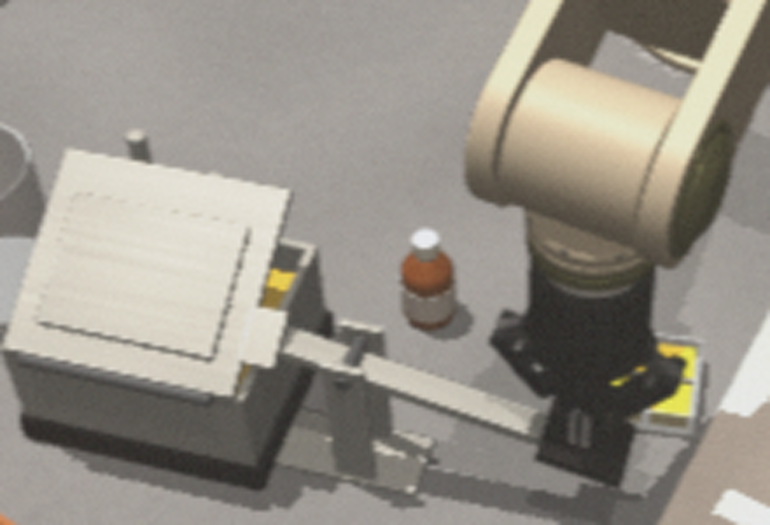

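>>> play_rows(moves=[0,0,0.3,0,0,0,0,0,0,0.3,0,0,0,0,0,0,0.2,0,0,0,0,0,0,0,0,0,0,0,0,0,0,0,0,0,0])

```text
clock: 11.05
eef_pos: [0.5717, 0.1675, 0.0428]
ee_rot: [-179.9, 0.3, -166.9]
force: [-3.0, -3.0, 18.3]
finger_gap: -0.0003
```

>>> play_rows(moves=[0,0,0.2,0,0,0,0,0,0,0,0,0,0,0,0,0,0,0,0,0,0])

```text
clock: 11.3
eef_pos: [0.5719, 0.1675, 0.0424]
ee_rot: [-179.9, 0.4, -166.9]
force: [-7.3, -4.7, 31.7]
finger_gap: -0.0003
```

>>> play_rows(moves=[0,0,-0.07,0,0,0,0,0,0,0,0,0,0,0,0,0,0,0,0,0,0,0,0,0,0,0,0,0,0,0,0,0,0,0,0])

```text
clock: 11.72
eef_pos: [0.5718, 0.1675, 0.0425]
ee_rot: [-179.9, 0.4, -166.9]
force: [-5.9, -3.9, 26.8]
finger_gap: -0.0003
```

Run:
```python
from h import *
np.set_printoptions(precision=4,suppress=True)
d=robot.capture('scene');save(d,'scene10.png');t=robot.capture('top')
cv2.imwrite('pics/p10.png',np.hstack([cv2.resize(x[130:330,180:400,::-1] if i==0 else x[130:330,280:500,::-1],None,fx=1.8,fy=1.8,interpolation=cv2.INTER_CUBIC) for i,x in enumerate((d['pixels'],t['pixels']))]))
for c in(d,t):
    C=cloud(c)
    m=(C[...,0]>.55)&(C[...,0]<.75)&(C[...,1]>-.22)&(C[...,1]<0)&(C[...,2]>.13)&(C[...,2]<.25)
    P=C[m]; A=np.c_[P[:,:2],np.ones(len(P))]
    from scipy.optimize import least_squares
    r=least_squares(lambda k:A@k-P[:,2],[0,0,.15],loss='soft_l1',f_scale=.003).x
    print('lid tilt rad',np.arctan(np.hypot(*r[:2])),'zmax',np.percentile(P[:,2],99))
    m=(C[...,0]>.53)&(C[...,0]<.61)&(C[...,1]>.12)&(C[...,1]<.21)&(C[...,2]>.05)&(C[...,2]<.1); print('pad',np.median(C[m],0))
s=robot.get_state();print(s['clock'],s['eef_pos'],s['force'])
```

```text
lid tilt rad 0.44320581395282616 zmax 0.17959432195451933
pad [0.5787 0.1708 0.0771]
lid tilt rad 0.44102550916312006 zmax 0.18198981889257912
pad [0.5504 0.1573 0.0776]
11.8167 [0.5718 0.1675 0.0425] [-6.821  -5.3697 26.0124]
```

View pics/p10.png

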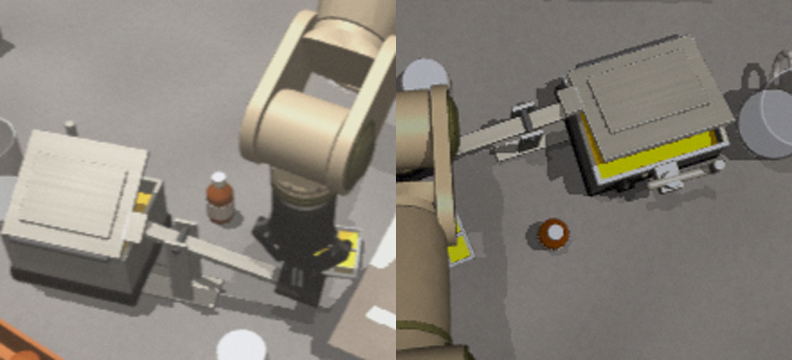

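Run:
```python
from h import *
from scipy.optimize import least_squares
ex=np.array([.947,.322]);ey=np.array([-.322,.947])
for n in('scene','top'):
    c=robot.capture(n);C=cloud(c)
    m=robot.masks_of('flap',n)[0]['mask']; m=cv2.erode(m.astype(np.uint8),np.ones((3,3)))>0
    P=C[m&(C[...,2]>.09)]; A=np.c_[P[:,:2]@ex,P[:,:2]@ey,np.ones(len(P))]
    r=least_squares(lambda k:A@k-P[:,2],[0,0,.15],loss='soft_l1',f_scale=.003).x
    print(n,len(P),np.arctan(r[:2]),np.percentile(P[:,2],[2,98]))
    for b in('lever','lever_pad'):
        k=robot.masks_of(b,n); 
        for q in k[:1]:
            Q=C[q['mask']&(C[...,1]>-.02)&(C[...,2]>.04)&(C[...,2]<.14)]
            if len(Q)>20:
                Q=Q[Q[:,1]<.13] if b=='lever' else Q
                l=cv2.fitLine(np.c_[Q[:,:2]@ey,Q[:,2]].astype(np.float32),cv2.DIST_HUBER,0,.001,.001).ravel(); print(b,len(Q),np.arctan(l[1]/l[0]))
s=robot.get_state();print(s['clock'],s['force'],s['eef_pos'])
```

```text
scene 3952 [-0.47920536  0.00257103] [0.11068761 0.17740809]
lever 551 -0.23198739
top 3752 [-0.48198864  0.00206086] [0.11213032 0.18041813]
lever 504 -0.23944867
lever_pad 481 -0.22443858
12.2167 [-6.06415902 -3.92905313 26.7495951 ] [0.57184228 0.16747099 0.04248965]
```

Both views put the lever at a slope of about -0.23, which is its stop (0.22 - 0.45). The lid is at about 0.48 to 0.50 and the force is steady, so I'm handing in.

Run:
```python
from plant import robot
print(robot.job_done()); s=robot.get_state(); print(s['clock'],s['force'],s['eef_pos'])
```

```text
the job is handed in; nothing more can be done
None
the job is handed in; nothing more can be done
```

I turned the catch right off the lid, then pressed the lever down to its stop. I handed the job in at about 12 s, still holding the lever down with the lid raised.

**What the last checks showed:**
- **Catch:** it stood at about 1.48 rad, measured after I moved the finger away. It is clear of the lid above 1.1.
- **Lever:** its slope measured -0.23 to -0.24 rad in the two views, which matches the stop at about -0.23. Pushing a little further raised the force without the lever moving. The hold force was steady at about 27 N.
- **Lid:** its tilt measured about 0.48 rad in both views, slightly under the stated 0.50. The front edge was about 0.18 m above the table.
- **Lid and bystanders:** the gripper stayed clear of the lid throughout. The bystanders visible in the last pictures stood where they were.

**What disagreed:**
- **Fingertip height:** the camera depth put the shut fingertips about 34 mm higher than the reported TCP. I used the camera height for the catch and the lever, and the contact with the lever pad came where it predicted.
- **Camera views:** the two views also differed by a few mm on the pin's position, which did not affect the push.
- **After hand-in:** the state can no longer be read, so I have no reading from the second after.

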